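# Stop the flash stand rocking and shut its bay

## Robot

A 6-joint arm with a two-finger parallel gripper is mounted at the origin on the work surface. World frame = base frame: x ahead of the robot, y to its left, z up, the work surface at z = 0. Lengths are in m, angles in rad, forces in N, time in s.
With the tool pointing down it reaches from about 0.375 to 0.75 m from the base axis. Payload 9 kg.
Tool frame: the origin (TCP) lies midway between the tips of the shut fingers; the grasp point (between the pads) lies 19 mm behind it (r.hold_point_z is the distance from the TCP to the grasp point, in m); z points along the fingers, y is the direction in which the jaws open and shut (so a half turn about z gives the same grasp; the last joint's range is limited). The gripper opens to 85 mm and grips with 20 to 120 N. Pads are 22 mm wide; open, the fingers measure 114 mm over their backs; the gripper's body (76 mm by 85 mm) begins 54 mm behind the grasp point. The pads swing forward as they close: fully open they stand 13 mm farther back than shut.
Start: joints at [-1.481, 0.104, 0.097, 1.564, 0, 1.353], TCP at [0.182, -0.572, 0.231] pointing down, gripper open.
Joint ranges: [-2.99, 2.99], [-0.84, 1.86], [-1.1, 1.16], [-1.84, 2.11], [-1.51, 1.56], [-3.14, 3.14]. Speed limits (rad/s): [2.22, 2.22, 2.57, 3.14, 3.14, 3.14].

## Interface

Orientations are given as a unit quaternion [x, y, z, w].
In Python, from cell import r, vision, workorder gives the robot as it stands.
- The arm moves only by the shell command python3 -m pendant 'ROWS' [FORCE]. ROWS is JSON, a list of rows, each an object with "dp": the shift along the tool's x, y, z in units of 100 mm (1.0 is 100 mm), a list of three; "twist": the turn, a rotation vector about the tool's x, y, z in units of 30 degrees (1.0 is 30 degrees), a list of three; "gripper": the opening, from -1 (shut) to 1 (fully open). A call has 1 to 10 rows; each row is the pose to reach, as a shift and turn from the pose commanded when the call began, along the tool's axes at that moment; what a row does not reach only later rows make up. A row lasts 1/10 s, in which the tool goes at most 50 mm and 8.59 degrees, less where a joint would pass 70% of its speed; a pose out of reach is approached as far as the arm can. A call with a number of a shift or a turn outside -1 to 1 is refused whole. A call with a gripper value outside its range is refused whole. The fingers move at their own pace and stop on an object; FORCE is the grip in N (left out, the last holds). Time passes only in rows, so rows that repeat a pose let the fingers close. It gives the time, the measured TCP pose, the force and the opening at its end, in the units of the state.
- r.observe(): the state, without advancing time (a new reading comes with each control period).
- vision.grab_frame(name): name is "scene" or "top" or "wrist"; returns the picture (400x640x3 uint8, red, green, blue); there is no depth.
- vision.camera_info(name): a dict with "camera_matrix" (3x3 intrinsics, pixels), "k1" (the pictures are not rectified: a ray, as slopes to the right and down, at radius r is drawn at 1 + k1 r^2 times it, then the intrinsics apply), "rvec" (rotation vector, rad) and "tvec" (3), from world to camera coordinates, as OpenCV has them; the wrist camera has in their place "tool_from_camera" (4x4, takes a point from camera to tool coordinates, whose origin is the TCP and whose axes are the flange's). Camera axes: x right, y down, z forward; pixel columns grow to the right and rows downward; lengths in m; the calibration is good to about 2 mm. A picture is of the moment at which its call begins: read the wrist's pose just before it. camera_info takes no time and is no camera call.
- workorder.finish_job(): hands the job in, once; it reports no verdict.
The state is a dict: "clock": time; "joint_positions": joint angles; "qvel": joint speeds; "joint_efforts": joint torques, N m; "eef_pos": TCP position; "eef_rot": TCP orientation; "contact_force": force on the tool from outside, world axes, zero at the start; "wrist_torque": the same for the moment, N m; "gripper_width": finger opening in m.
Only numpy, scipy, OpenCV 4.12 (cv2) and the standard library are available. Lean on these libraries where they do the work, as an engineer would, in place of code of your own. Each camera call takes 0.05 s, during which the arm holds its last target.

## Task

The flash on its square four-footed stand is rocking in the charging bay because two feet are up on the raised cable duct. Without lifting it out, turn it on its base until all four feet are down on the bay floor astride the duct, with the white flash window facing the blue front flap; then push the flap up until it is fully shut. Leave the other things on the desk where they are and do not tip the flash over.

Things in the scene. Friction and masses are not known exactly. Their poses are not given: they have to be found in the camera images.
- bay: Low open-topped birch-ply box fixed to the desk. Origin: on the desk, below the middle of the cable duct. Axes: +x to the back wall, -x to the front flap, z up. Its floor is 12 mm above the desk. Inner faces: side walls at y = +-95 mm, back wall at x = +100 mm; walls 70 mm high above the desk, 10 mm thick.
- duct (a point): Middle of the grey cable duct's top, straight above the bay's origin, 18 mm above the desk. The duct is raised 6 mm above the bay floor, 60 mm wide (bay x -30 to +30 mm) and runs along bay y from wall to wall. With the stand square to the bay and its axis over this point, its feet stand on the floor 8 mm clear of the duct on either side.
- head (a point): Centre of the black flash head, 72 mm long (x), 50 mm wide (y), 42 mm high: grip across the 50 mm width from above. On the stand's middle axis, 105 mm above the feet's undersides: 117 mm above the desk when all feet are on the bay floor. -x points out of the white window, z up. Flash and stand are one rigid loose piece, 0.3 to 0.6 kg. Below the head is the flash's body, 40 x 44 mm.
- plate (a point): Centre of the stand's square aluminium plate, 116 x 116 x 8 mm, 22 mm above the feet's undersides; same axes as the head. Four rubber feet, 14 mm diameter, 18 mm high, at x, y = +-45 mm. At the start turned 25 to 65 degrees anticlockwise (from above) from square with its window to the flap; two opposite feet are on the duct, so it leans or rocks by up to 6 degrees.
- window (a point): Centre of the white flash window on the front end of the head, 42 mm from the head's centre along the stand's -x.
- flap (a joint): Angle of the blue front flap, hinged along its bottom edge at the front of the bay: 0 = upright, shut (a hard stop); it grows as the flap leans down and outwards, towards bay -x, up to 1.2 rad; starts 0.5 to 0.85 rad open. Its hinge has friction and it stays where it is left; a level push of 2 to 4 N on its slippery outer face moves it.
- flap_edge (a point): Middle of the flap's upper (free) edge, 70 mm from the hinge line. The flap is 188 mm wide and 8 mm thick; shut, its outer face is at bay x = -80 mm, its inner face at -72 mm. While the stand is turned a corner of its plate is in the way.
- flap_hinge (a point): Middle of the flap's hinge line, at bay x = -76 mm, y = 0, 12 mm above the desk. Fixed to the bay, same axes.
- lens_tube: Bystander: white plastic lens tube standing upright beside the bay, 72 mm diameter, 115 mm high; origin under its centre.
- spike: Bystander: stainless tripod spike lying on the desk, 120 mm long, 28 mm high; origin under its middle.
- nd_filter: Bystander: tinted glass filter lying flat in a black ring, 78 mm diameter, 9 mm high; origin under its centre.
- cap_tray: Bystander: wooden tray of body caps, 200 x 130 x 35 mm; origin under its centre.
Mind the look-alikes: they are no part of the job. Leave any green or yellow look-alike of the part that bears head alone.

How it is judged:
On the way, in this order (a step that is already met when the one before it is completed fails the run):
1. the stand has all four feet on the bay floor, level, window towards the flap, with the flap still open (angle between head's own z axis and vertical below 0.03 rad and height (world z) of head below 0.1195 m and x of window in the frame of bay below -0.025 m and horizontal distance between head and bay below 0.05 m and value of joint flap above 0.2 rad), for 0.3 s.
2. the flap is pushed up shut (value of joint flap below 0.07 rad), for 0.2 s.
At the end, for the whole second after the job is handed in: The stand is in the bay (head axis within 50 mm of the bay's origin), level within 0.03 rad, its head centre no more than 2.5 mm above the height it has with all feet on the floor, window towards the flap; the flap is within 0.07 rad of shut (angle between head's own z axis and vertical below 0.03 rad and height (world z) of head below 0.1195 m and x of window in the frame of bay below -0.025 m and horizontal distance between head and bay below 0.05 m and value of joint flap below 0.07 rad); the robot touches nothing.
It fails at once if the stand is lifted more than about 50 mm, as if out of the bay (height (world z) of head above 0.173 m).
It fails at once if the flash is tipped by more than 0.4 rad (angle between head's own z axis and vertical above 0.4 rad).
It fails at once if a bystander is moved by more than 30 mm (distance of any of lens_tube, spike, nd_filter, cap_tray from where it was at the start of the episode above 0.03 m).
It also fails if it takes over 56 s, if anything falls off the work surface, if the arm or the gripper's body presses on something with over 40 N, if the wrist force passes 120 N, or if a joint passes its speed limit or range.

## Working session

There is one attempt and no reset: what is moved stays moved. The work goes in short steps, Python scripts to look and compute and a shell command to move; the robot and the scene stay as the last step left them, time stands still between calls to the robot, and variables do not carry over. Pictures are saved under pics/ and viewed, and the job is handed in when it is done.

```bash
ls; mkdir -p pics
python3 - <<'E'
from cell import r, vision
import cv2
for n in ("scene","top"):
    im=vision.grab_frame(n); cv2.imwrite(f"pics/{n}0.png",im[:,:,::-1])
    print(n,vision.camera_info(n))
print(vision.camera_info("wrist"))
print(r.observe(), r.hold_point_z)
E
```

```text
pics
scene {'camera_matrix': array([[367.05086715,   0.        , 322.49498705],
       [  0.        , 367.05086715, 194.57223674],
       [  0.        ,   0.        ,   1.        ]]), 'k1': 0.007617891611263727, 'rvec': array([ 1.44334592,  1.88888236, -1.00369554]), 'tvec': array([ 0.20934209, -0.17444496,  1.44679967])}
top {'camera_matrix': array([[383.21200702,   0.        , 315.11001768],
       [  0.        , 383.21200702, 197.59167171],
       [  0.        ,   0.        ,   1.        ]]), 'k1': -0.07647723457517575, 'rvec': array([ 2.15998876, -2.20236834,  0.04641156]), 'tvec': array([-0.06839551,  0.51095749,  1.20184271])}
{'camera_matrix': array([[306.8117515 ,   0.        , 322.02456802],
       [  0.        , 306.8117515 , 197.93734747],
       [  0.        ,   0.        ,   1.        ]]), 'k1': -0.06138317484486543, 'tool_from_camera': array([[-1.05129816e-03, -9.60157934e-01, -2.79455964e-01,
         7.10559199e-02],
       [ 9.99999432e-01, -9.60056791e-04, -4.63369663e-04,
         3.30238234e-04],
       [ 1.76614462e-04, -2.79456293e-01,  9.60158398e-01,
        -1.43127188e-01],
       [ 0.00000000e+00,  0.00000000e+00,  0.00000000e+00,
         1.00000000e+00]])}
{'clock': 0.1, 'joint_positions': array([-1.48070625e+00,  1.04650630e-01,  9.65573179e-02,  1.56388482e+00,
       -1.58766492e-05,  1.35312280e+00]), 'qvel': array([-1.38572273e-03, -3.24613011e-03,  1.27414185e-03,  1.13119096e-03,
        4.24694117e-05,  8.61076059e-04]), 'joint_efforts': array([ 7.44923047e-03, -5.58205605e+01,  5.04721713e+01,  1.27200392e-02,
       -2.00220366e-04,  1.67352783e-05]), 'eef_pos': array([ 0.18174969, -0.5715065 ,  0.23059927]), 'eef_rot': array([ 9.88183367e-01,  1.53275190e-01,  2.97470167e-05, -5.90207689e-04]), 'contact_force': array([ 0.7322656 , -0.29566208,  0.31001248]), 'wrist_torque': array([-0.00620876, -0.01149769, -0.05007643]), 'gripper_width': 0.08538397221609804} 0.0187
```

View pics/scene0.png

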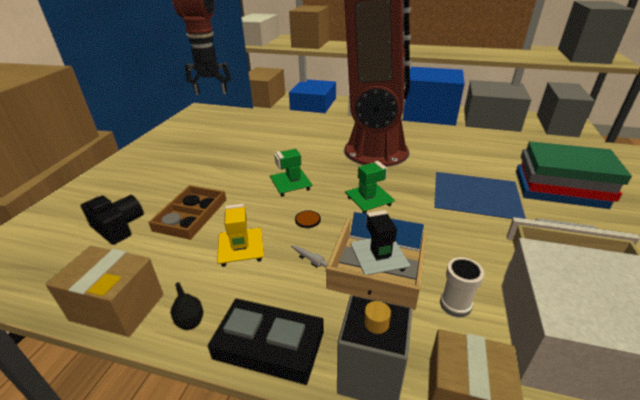

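View pics/top0.png

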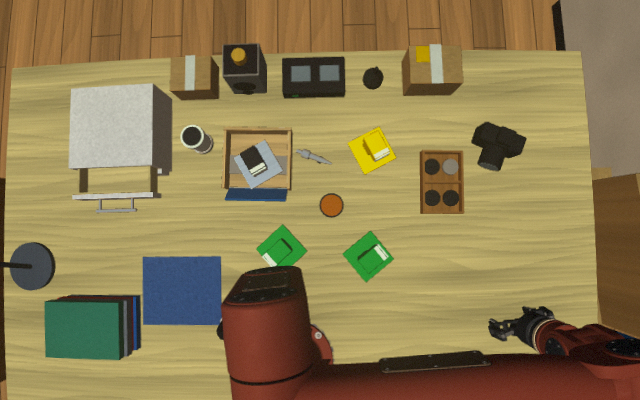

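Run:
```python
import cv2
a=cv2.imread("pics/top0.png")[115:215,205:310]
b=cv2.imread("pics/scene0.png")[200:310,315:435]
cv2.imwrite("pics/ztop.png",cv2.resize(a,None,fx=7,fy=6,interpolation=cv2.INTER_CUBIC)[:600,:800])
cv2.imwrite("pics/zsc.png",cv2.resize(b,None,fx=5,fy=5,interpolation=cv2.INTER_CUBIC))
```

```text
(no output)
```

View pics/ztop.png

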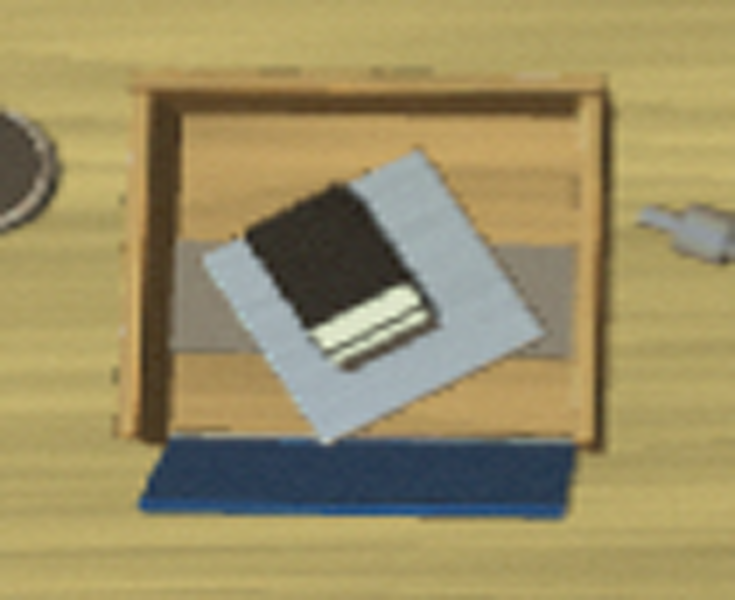

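View pics/zsc.png

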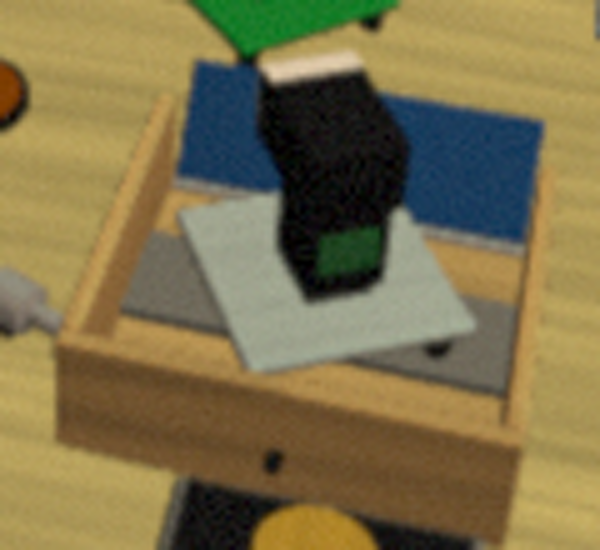

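```bash
cat > h.py <<'E'
import numpy as np, cv2
from scipy.spatial.transform import Rotation as R
from cell import r, vision
def cam(n):
    c=vision.camera_info(n); K=c["camera_matrix"]; k1=c["k1"]
    if n=="wrist":
        o=r.observe(); T=np.eye(4); T[:3,:3]=R.from_quat(o["eef_rot"]).as_matrix(); T[:3,3]=o["eef_pos"]
        W=T@c["tool_from_camera"]; Rm=W[:3,:3].T; t=-Rm@W[:3,3]
    else: Rm=R.from_rotvec(c["rvec"]).as_matrix(); t=c["tvec"]
    return K,k1,Rm,t
def px2w(C,uv,z):
    K,k1,Rm,t=C
    uv=np.asarray(uv,float).reshape(-1,2)
    n=cv2.undistortPoints(uv.reshape(-1,1,2),K,np.array([k1,0,0,0,0])).reshape(-1,2)
    d=np.c_[n,np.ones(len(n))]@Rm; c=-Rm.T@t
    s=(z-c[2])/d[:,2]
    return c+d*s[:,None]
def w2px(C,P):
    K,k1,Rm,t=C
    return cv2.projectPoints(np.asarray(P,float).reshape(-1,3),cv2.Rodrigues(Rm)[0],t,K,np.array([k1,0,0,0,0]))[0].reshape(-1,2)
E
python3 - <<'E'
from h import *
C=cam("top")
z=lambda L:[(205+(x+.5)/7-.5,115+(y+.5)/6-.5) for x,y in L]
np.set_printoptions(precision=4,suppress=True)
print("wall outer BL BR FR FL\n",px2w(C,z([(137,80),(605,80),(603,447),(122,437)]),.07))
print("wall inner BL BR\n",px2w(C,z([(152,93),(583,92)]),.07))
print("duct L back/front, R back/front\n",px2w(C,z([(176,240),(170,352)]),.018), px2w(C,z([(577,245),(573,355)]),.018))
p=px2w(C,z([(418,150),(203,257),(327,443),(545,333)]),.041); print("plate\n",p,p.mean(0)); 
print("edges",[np.degrees(np.arctan2(*(p[(i+1)%4]-p[i])[[1,0]])) for i in range(4)])
h=px2w(C,z([(338,183),(245,237),(312,328),(412,283)]),.139);print("head\n",h)
print("window ends",px2w(C,z([(312,330),(412,283),(430,312),(330,360)]),.13))
print("flap edge",px2w(C,z([(140,510),(567,516)]),.06))
o=r.observe();print(R.from_quat(o["eef_rot"]).as_matrix())
E
```

```text
wall outer BL BR FR FL
 [[ 0.7282  0.1987  0.07  ]
 [ 0.7224 -0.0091  0.07  ]
 [ 0.5335 -0.0056  0.07  ]
 [ 0.5431  0.2055  0.07  ]]
wall inner BL BR
 [[0.7212 0.192  0.07  ]
 [0.7164 0.0006 0.07  ]]
duct L back/front, R back/front
 [[0.6535 0.1939 0.018 ]
 [0.5931 0.1968 0.018 ]] [[0.6462 0.009  0.018 ]
 [0.5873 0.0116 0.018 ]]
plate
 [[0.6944 0.0781 0.041 ]
 [0.64   0.176  0.041 ]
 [0.5407 0.1203 0.041 ]
 [0.5962 0.0218 0.041 ]] [0.6178 0.0991 0.041 ]
edges [np.float64(119.06148945500098), np.float64(-150.74236893540078), np.float64(-60.59417832691576), np.float64(29.78592937943926)]
head
 [[0.6577 0.0967 0.139 ]
 [0.6324 0.1356 0.139 ]
 [0.5875 0.108  0.139 ]
 [0.6083 0.0664 0.139 ]]
window ends [[0.5878 0.1097 0.13  ]
 [0.6097 0.0678 0.13  ]
 [0.5954 0.0604 0.13  ]
 [0.573  0.1023 0.13  ]]
flap edge [[0.5062 0.2002 0.06  ]
 [0.4994 0.0115 0.06  ]]
[[ 0.953   0.3029 -0.0001]
 [ 0.3029 -0.953   0.0012]
 [ 0.0002 -0.0012 -1.    ]]
```

```bash
cat >> h.py <<'E'
def step(xyz,ang_deg,n=1,q=None):
    """shift and twist to TCP xyz, tool pointing down, tool-x at world angle ang_deg; from measured pose"""
    o=r.observe(); M=R.from_quat(o["eef_rot"]).as_matrix(); a=np.radians(ang_deg)
    G=np.array([[np.cos(a),np.sin(a),0],[np.sin(a),-np.cos(a),0],[0,0,-1]])
    tw=R.from_matrix(M.T@G).as_rotvec(degrees=True)/30
    d=M.T@(np.array(xyz)-o["eef_pos"])*10
    print("t",o["clock"],"pos",o["eef_pos"].round(4),"ang",np.degrees(np.arctan2(M[1,0],M[0,0])).round(2),"z",M[:,2].round(3),"F",o["contact_force"].round(1),"w",round(o["gripper_width"],4))
    print("dp",d.round(3),"twist",tw.round(3))
E
python3 - <<'E'
import numpy as np
# plan 7 equal legs from start
p0=np.array([.1817,-.5715]);p1=np.array([.615,.099]);a0=17.6;da=191.8/7
for i in range(7):
    a=np.radians(a0+da*i); d=(p1-p0)/7*10
    print(i,(d@[np.cos(a),np.sin(a)]).round(2),(d@[np.sin(a),-np.cos(a)]).round(2),-da/30)
E
```

```text
0 0.88 -0.73 -0.9133333333333334
1 1.12 -0.24 -0.9133333333333334
2 1.1 0.3 -0.9133333333333334
3 0.84 0.77 -0.9133333333333334
4 0.39 1.07 -0.9133333333333334
5 -0.15 1.13 -0.9133333333333334
6 -0.65 0.94 -0.9133333333333334
```

```bash
python3 -m pendant '[{"dp":[0.3,-0.25,0],"twist":[0,0,-0.3],"gripper":1},{"dp":[0.6,-0.5,0],"twist":[0,0,-0.6],"gripper":1},{"dp":[0.88,-0.73,0],"twist":[0,0,-0.91],"gripper":1},{"dp":[0.88,-0.73,0],"twist":[0,0,-0.91],"gripper":1}]'
python3 -m pendant '[{"dp":[0.33,-0.08,0],"twist":[0,0,-0.3],"gripper":1},{"dp":[0.66,-0.16,0],"twist":[0,0,-0.6],"gripper":1},{"dp":[0.99,-0.24,0],"twist":[0,0,-0.91],"gripper":1},{"dp":[0.99,-0.24,0],"twist":[0,0,-0.91],"gripper":1}]'
python3 -m pendant '[{"dp":[0.33,0.1,0],"twist":[0,0,-0.3],"gripper":1},{"dp":[0.66,0.2,0],"twist":[0,0,-0.6],"gripper":1},{"dp":[0.99,0.3,0],"twist":[0,0,-0.91],"gripper":1},{"dp":[0.99,0.3,0],"twist":[0,0,-0.91],"gripper":1}]'
python3 -m pendant '[{"dp":[0.3,0.3,0],"twist":[0,0,-0.3],"gripper":1},{"dp":[0.6,0.6,0],"twist":[0,0,-0.6],"gripper":1},{"dp":[0.84,0.85,0],"twist":[0,0,-0.91],"gripper":1},{"dp":[0.84,0.85,0],"twist":[0,0,-0.91],"gripper":1}]'
python3 -c "
from h import *
step([.615,.099,.23],209.4)"
```

```text
clock: 0.5
eef_pos: [0.2455, -0.4725, 0.2315]
eef_rot: [0.923, 0.386, 0.0, -0.0]
contact_force: [0.0, -0.8, -0.1]
gripper_width: 0.0853
clock: 0.9
eef_pos: [0.2981, -0.3863, 0.2315]
eef_rot: [0.806, 0.592, 0.0, -0.0]
contact_force: [0.1, -0.6, 0.1]
gripper_width: 0.0854
clock: 1.3
eef_pos: [0.3568, -0.3016, 0.2313]
eef_rot: [0.643, 0.766, 0.0, -0.0]
contact_force: [0.0, -0.2, -0.6]
gripper_width: 0.0855
clock: 1.7
eef_pos: [0.4267, -0.2049, 0.2311]
eef_rot: [0.445, 0.896, 0.0, -0.0]
contact_force: [-0.0, 0.5, 0.1]
gripper_width: 0.0851
t 1.7 pos [ 0.4267 -0.2049  0.2311] ang 127.19 z [ 0.  0. -1.] F [-0.   0.5  0.1] w 0.0851
dp [1.283 3.337 0.013] twist [ 1.00e-03  0.00e+00 -2.74e+00]
```

Run:
```python
import numpy as np
d=np.array([.1883,.3039])*10/3.8
for a in (127.2,154.5,181.8,209.4):
    t=np.radians(a);print(a,d@[np.cos(t),np.sin(t)],d@[np.sin(t),-np.cos(t)])
```

```text
127.2 0.33741954936570556 0.8782217225542944
154.5 -0.10295917558694179 0.9351602827445384
181.8 -0.5204021447387118 0.783777362528248
209.4 -0.8243031877830868 0.4534860536676173
```

```bash
python3 -m pendant '[{"dp":[0.11,0.3,0],"twist":[0,0,-0.3],"gripper":1},{"dp":[0.22,0.6,0],"twist":[0,0,-0.6],"gripper":1},{"dp":[0.34,0.88,0],"twist":[0,0,-0.91],"gripper":1},{"dp":[0.34,0.88,0],"twist":[0,0,-0.91],"gripper":1}]'
python3 -m pendant '[{"dp":[-0.03,0.31,0],"twist":[0,0,-0.3],"gripper":1},{"dp":[-0.06,0.62,0],"twist":[0,0,-0.6],"gripper":1},{"dp":[-0.1,0.94,0],"twist":[0,0,-0.91],"gripper":1},{"dp":[-0.1,0.94,0],"twist":[0,0,-0.91],"gripper":1}]'
python3 -c "
from h import *
import cv2
C=cam('wrist');im=vision.grab_frame('wrist');cv2.imwrite('pics/w1.png',im[:,:,::-1])
step([.615,.099,.23],209.4)"
```

```text
clock: 2.1
eef_pos: [0.4763, -0.1257, 0.231]
eef_rot: [0.222, 0.975, 0.0, -0.0]
contact_force: [-0.2, 0.0, -0.3]
gripper_width: 0.0852
clock: 2.5
eef_pos: [0.5265, -0.0458, 0.2308]
eef_rot: [-0.014, 1.0, 0.0, -0.0]
contact_force: [0.3, -0.0, 0.0]
gripper_width: 0.0855
t 2.55 pos [ 0.5257 -0.047   0.2308] ang -178.48 z [-0.001 -0.    -1.   ] F [-0.2  0.2  0.7] w 0.0854
dp [-0.931  1.435  0.007] twist [-0.    -0.002 -0.929]
```

View pics/w1.png

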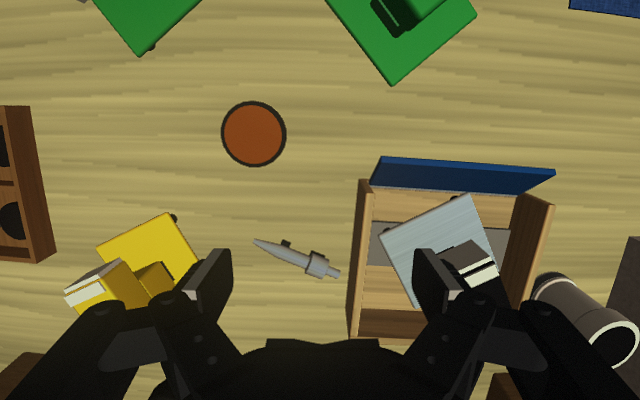

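```bash
python3 -m pendant '[{"dp":[-0.2,0.3,0],"twist":[0,0,-0.3],"gripper":1},{"dp":[-0.4,0.6,0],"twist":[0,0,-0.6],"gripper":1},{"dp":[-0.6,0.9,0],"twist":[0,0,-0.92],"gripper":1},{"dp":[-0.6,0.9,0],"twist":[0,0,-0.92],"gripper":1}]'
python3 -c "
from h import *
step([.615,.099,.23],209.4)"
```

```text
clock: 2.95
eef_pos: [0.5842, 0.0457, 0.2305]
eef_rot: [-0.252, 0.968, 0.0, -0.0]
contact_force: [-0.1, -0.1, 1.0]
gripper_width: 0.0854
t 2.95 pos [0.5842 0.0457 0.2305] ang -150.81 z [-0.001  0.    -1.   ] F [-0.1 -0.1  1. ] w 0.0854
dp [-0.529  0.316  0.005] twist [ 0.001 -0.001 -0.007]
```

```bash
python3 -m pendant '[{"dp":[-0.26,0.16,0],"twist":[0,0,-0.007],"gripper":1},{"dp":[-0.53,0.32,0],"twist":[0,0,-0.007],"gripper":1},{"dp":[-0.53,0.32,0],"twist":[0,0,-0.007],"gripper":1}]'
python3 -c "
from h import *
import cv2
C=cam('wrist');im=vision.grab_frame('wrist');cv2.imwrite('pics/w2.png',im[:,:,::-1])
im=vision.grab_frame('top');cv2.imwrite('pics/t2.png',cv2.resize(im[115:215,205:310,::-1],None,fx=7,fy=6))
step([.615,.099,.103],209.4)"
```

```text
clock: 3.25
eef_pos: [0.615, 0.0988, 0.2304]
eef_rot: [-0.251, 0.968, 0.0, -0.0]
contact_force: [0.9, -0.4, -0.1]
gripper_width: 0.0852
t 3.35 pos [0.6141 0.0971 0.2308] ang -150.94 z [-0.001 -0.001 -1.   ] F [-1.1 -0.5 -0.2] w 0.0853
dp [-0.019  0.012  1.278] twist [-0.    -0.002 -0.011]
```

View pics/w2.png

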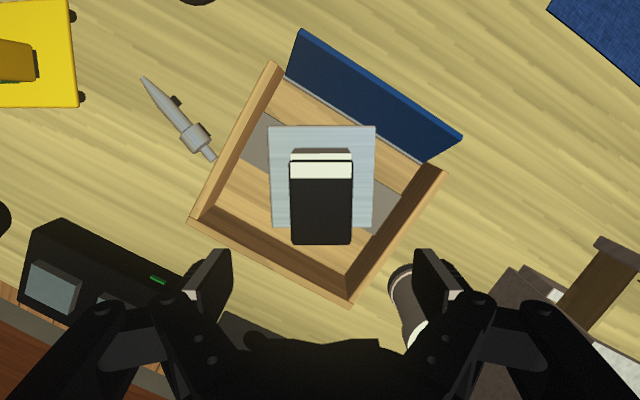

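```bash
python3 -c "
from h import *
np.set_printoptions(precision=4,suppress=True)
C=cam('wrist')
h=px2w(C,[(290,161),(352,161),(353,243),(291,244)],.139);print(h,h.mean(0))
p=px2w(C,[(268,126),(375,126),(373,227),(271,228)],.041);print(p,p.mean(0))
for q in (h,p): print([np.degrees(np.arctan2(*(q[(i+1)%4]-q[i])[[1,0]])) for i in range(4)])
"
```

```text
[[0.5979 0.0594 0.139 ]
 [0.5747 0.1013 0.139 ]
 [0.6336 0.1371 0.139 ]
 [0.6595 0.0922 0.139 ]] [0.6164 0.0975 0.139 ]
[[0.595  0.0204 0.041 ]
 [0.5399 0.1199 0.041 ]
 [0.6389 0.1783 0.041 ]
 [0.6977 0.0749 0.041 ]] [0.6179 0.0984 0.041 ]
[np.float64(119.00033385278843), np.float64(31.27365326273435), np.float64(-59.98438920448853), np.float64(-151.9990300335883)]
[np.float64(118.99907061010887), np.float64(30.52999718124839), np.float64(-60.391294410790884), np.float64(-152.01745901507707)]
```

```bash
python3 -m pendant '[{"dp":[-0.01,0.01,0.35],"twist":[0,0,-0.02],"gripper":1},{"dp":[-0.02,0.01,0.65],"twist":[0,0,-0.02],"gripper":1},{"dp":[-0.02,0.01,0.9],"twist":[0,0,-0.02],"gripper":1},{"dp":[-0.02,0.01,0.9],"twist":[0,0,-0.02],"gripper":1}]'
python3 -c "
from h import *
import cv2
C=cam('wrist');im=vision.grab_frame('wrist');cv2.imwrite('pics/w3.png',im[:,:,::-1])
step([.616,.098,.103],209.7)"
```

```text
clock: 3.75
eef_pos: [0.6127, 0.0986, 0.1373]
eef_rot: [-0.256, 0.967, 0.001, -0.003]
contact_force: [-0.2, -0.0, -0.1]
gripper_width: 0.0856
t 3.8 pos [0.6139 0.0989 0.14  ] ang -150.32 z [-0.003 -0.    -1.   ] F [-0.2 -0.7  0.6] w 0.0856
dp [-0.015 -0.019  0.37 ] twist [ 0.002 -0.006 -0.001]
```

View pics/w3.png

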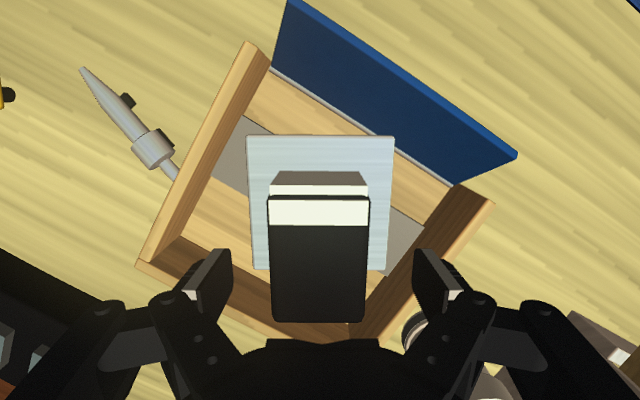

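Head is centred between the fingers (u≈319, fingers at 230 and 413). Descending and closing.

```bash
python3 -m pendant '[{"dp":[-0.01,-0.01,0.2],"twist":[0,0,0],"gripper":1},{"dp":[-0.01,-0.01,0.36],"twist":[0,0,0],"gripper":1},{"dp":[-0.01,-0.01,0.36],"twist":[0,0,0],"gripper":1},{"dp":[-0.01,-0.01,0.36],"twist":[0,0,0],"gripper":1}]'
python3 -m pendant '[{"dp":[0,0,0],"twist":[0,0,0],"gripper":0},{"dp":[0,0,0],"twist":[0,0,0],"gripper":-0.2},{"dp":[0,0,0],"twist":[0,0,0],"gripper":-0.4},{"dp":[0,0,0],"twist":[0,0,0],"gripper":-0.6},{"dp":[0,0,0],"twist":[0,0,0],"gripper":-0.6},{"dp":[0,0,0],"twist":[0,0,0],"gripper":-0.6}]' 40
python3 -c "
from h import *
import cv2
C=cam('wrist');im=vision.grab_frame('wrist');cv2.imwrite('pics/w4.png',im[:,:,::-1])
im=vision.grab_frame('scene');cv2.imwrite('pics/s4.png',cv2.resize(im[180:310,305:445,::-1],None,fx=4,fy=4))
step([.6195,.0995,.103],178)"
```

```text
clock: 4.2
eef_pos: [0.6166, 0.0999, 0.106]
eef_rot: [-0.257, 0.966, -0.0, 0.0]
contact_force: [-0.2, 0.3, 0.6]
gripper_width: 0.0856
clock: 4.8
eef_pos: [0.6172, 0.1001, 0.1064]
eef_rot: [-0.257, 0.966, -0.0, 0.001]
contact_force: [0.3, -1.1, 6.1]
gripper_width: 0.0492
t 4.9 pos [0.6172 0.1001 0.1064] ang -150.15 z [ 0.002 -0.    -1.   ] F [-0.4 -0.7  6.6] w 0.0497
dp [-0.017 -0.017  0.034] twist [-0.002  0.003  1.062]
```

View pics/w4.png

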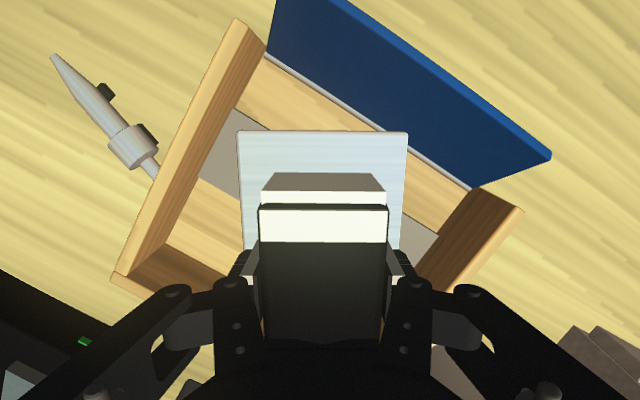

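View pics/s4.png

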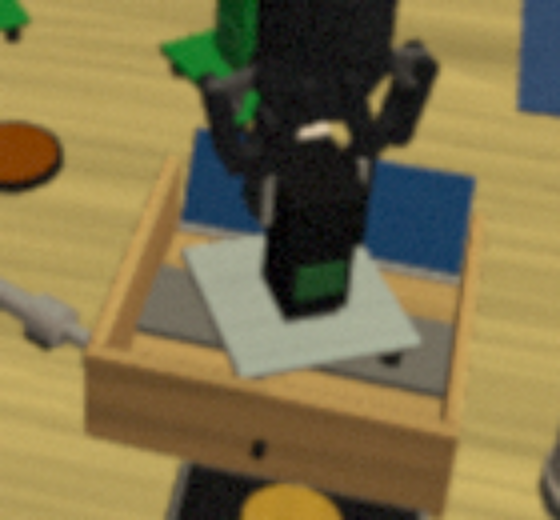

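```bash
python3 -m pendant '[{"dp":[0,0,-0.03],"twist":[0,0,0],"gripper":-0.6},{"dp":[0,0,-0.03],"twist":[0,0,0.15],"gripper":-0.6},{"dp":[-0.01,-0.01,-0.03],"twist":[0,0,0.3],"gripper":-0.6},{"dp":[-0.01,-0.01,-0.03],"twist":[0,0,0.45],"gripper":-0.6},{"dp":[-0.01,-0.01,-0.03],"twist":[0,0,0.6],"gripper":-0.6},{"dp":[-0.02,-0.02,-0.03],"twist":[0,0,0.75],"gripper":-0.6},{"dp":[-0.02,-0.02,-0.03],"twist":[0,0,0.9],"gripper":-0.6},{"dp":[-0.02,-0.02,-0.03],"twist":[0,0,1],"gripper":-0.6},{"dp":[-0.02,-0.02,-0.03],"twist":[0,0,1],"gripper":-0.6}]'
python3 -c "
from h import *
import cv2
C=cam('wrist');im=vision.grab_frame('wrist');cv2.imwrite('pics/w5.png',im[:,:,::-1])
im=vision.grab_frame('scene');cv2.imwrite('pics/s5.png',cv2.resize(im[180:310,305:445,::-1],None,fx=4,fy=4))
step([.6195,.0995,.103],178)"
```

```text
clock: 5.8
eef_pos: [0.6185, 0.0996, 0.1072]
eef_rot: [0.002, 1.0, 0.0, -0.001]
contact_force: [-0.3, -0.9, -4.3]
gripper_width: 0.0494
t 5.9 pos [0.6187 0.0995 0.1075] ang 179.94 z [-0.001  0.    -1.   ] F [-0.2  0.1 -4.9] w 0.0495
dp [-0.008 -0.     0.045] twist [ 0.    -0.003  0.065]
```

View pics/w5.png

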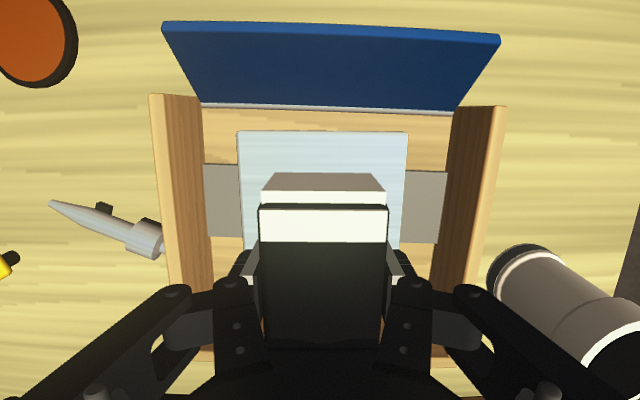

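View pics/s5.png

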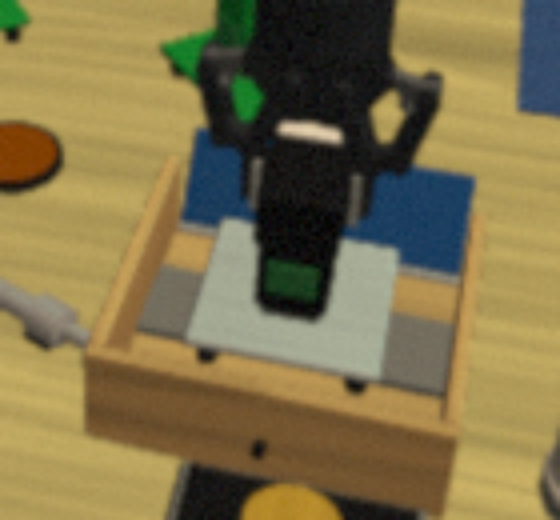

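Run:
```python
import cv2
a=cv2.imread("pics/w5.png")[90:260,180:480]
a=cv2.resize(a,None,fx=2.6,fy=3.4,interpolation=cv2.INTER_CUBIC)
for i in range(0,300,20): cv2.putText(a,str(180+i),(int(i*2.6),10),0,.35,(0,0,255),1)
for i in range(0,170,10): cv2.putText(a,str(90+i),(0,int(i*3.4)),0,.35,(0,0,255),1)
cv2.imwrite("pics/w5z.png",a)
```

```text
(no output)
```

View pics/w5z.png

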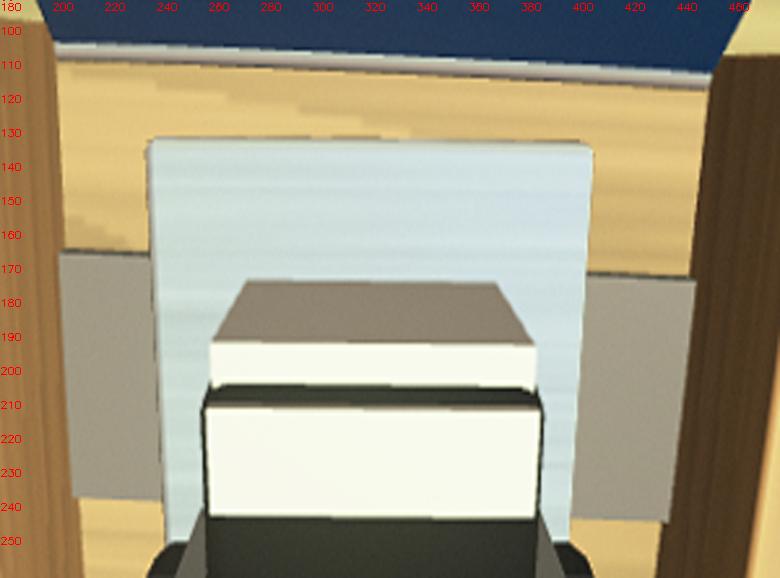

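```bash
python3 -c "
from h import *
np.set_printoptions(precision=4,suppress=True)
C=cam('wrist')
h=px2w(C,[(203.1,164.1),(447.7,172.4),(437.3,243.2),(208.1,235.9)],.018);print(h,h.mean(0))
p=px2w(C,[(238.8,131.2),(407.7,132.9)],.043);print(p)
ph=px2w(C,[(200.8,105),(454,114)],.012);print(ph)
for q in (h,p,ph): print([np.degrees(np.arctan2(*(q[(i+1)%len(q)]-q[i])[[1,0]])) for i in range(2)])
"
```

```text
[[0.588  0.0074 0.018 ]
 [0.5949 0.1973 0.018 ]
 [0.655  0.1953 0.018 ]
 [0.648  0.0049 0.018 ]] [0.6215 0.1012 0.018 ]
[[0.5616 0.0437 0.043 ]
 [0.563  0.1566 0.043 ]]
[[0.5439 0.0078 0.012 ]
 [0.5508 0.2    0.012 ]]
[np.float64(87.91351730332238), np.float64(-1.8415897483013532)]
[np.float64(89.31677185036645), np.float64(-90.68322814963355)]
[np.float64(87.94297669844474), np.float64(-92.05702330155526)]
```

```bash
python3 -m pendant '[{"dp":[-0.01,0.01,0],"twist":[0,0,0.03],"gripper":-0.6},{"dp":[-0.01,0.01,0.02],"twist":[0,0,0.057],"gripper":-0.6},{"dp":[-0.01,0.01,0.04],"twist":[0,0,0.057],"gripper":-0.6},{"dp":[-0.01,0.01,0.06],"twist":[0,0,0.057],"gripper":-0.6},{"dp":[-0.01,0.01,0.06],"twist":[0,0,0.057],"gripper":-0.6},{"dp":[-0.01,0.01,0.06],"twist":[0,0,0.057],"gripper":-0.6}]'
python3 -c "
from h import *
import cv2
step([.6205,.1005,.1],178)
im=vision.grab_frame('scene');cv2.imwrite('pics/s6.png',cv2.resize(im[180:310,305:445,::-1],None,fx=4,fy=4))
"
```

```text
clock: 6.5
eef_pos: [0.6202, 0.1004, 0.1022]
eef_rot: [0.016, 1.0, -0.0, -0.0]
contact_force: [-0.1, -0.3, -5.1]
gripper_width: 0.0495
t 6.5 pos [0.6202 0.1004 0.1022] ang 178.14 z [-0. -0. -1.] F [-0.1 -0.3 -5.1] w 0.0495
dp [-0.003  0.001  0.022] twist [-0.    -0.     0.005]
```

View pics/s6.png

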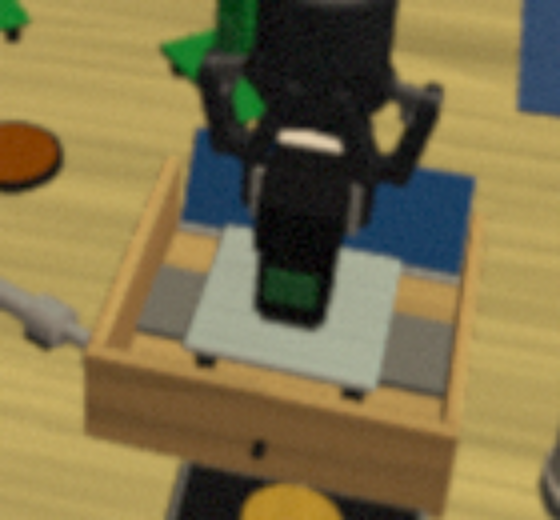

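Still hanging (5 N down); lower a few more mm.

```bash
python3 -m pendant '[{"dp":[0,0,0.01],"twist":[0,0,0],"gripper":-0.6},{"dp":[0,0,0.02],"twist":[0,0,0],"gripper":-0.6},{"dp":[0,0,0.03],"twist":[0,0,0],"gripper":-0.6},{"dp":[0,0,0.03],"twist":[0,0,0],"gripper":-0.6}]'
```

```text
clock: 6.95
eef_pos: [0.6212, 0.1003, 0.1007]
eef_rot: [0.016, 1.0, -0.0, 0.001]
contact_force: [0.6, -1.7, 4.8]
gripper_width: 0.0496
```

```bash
python3 -m pendant '[{"dp":[0,0,0],"twist":[0,0,0],"gripper":0.3},{"dp":[0,0,0],"twist":[0,0,0],"gripper":0.6},{"dp":[0,0,0],"twist":[0,0,0],"gripper":1},{"dp":[0,0,0],"twist":[0,0,0],"gripper":1},{"dp":[0,0,0],"twist":[0,0,0],"gripper":1}]'
python3 -m pendant '[{"dp":[0,0,-0.2],"twist":[0,0,0],"gripper":1},{"dp":[0,0,-0.5],"twist":[0,0,0],"gripper":1},{"dp":[0,0,-0.8],"twist":[0,0,0],"gripper":1},{"dp":[0,0,-0.9],"twist":[0,0,0],"gripper":1},{"dp":[0,0,-0.9],"twist":[0,0,0],"gripper":1}]'
python3 -c "
from h import *
import cv2
step([.6205,.1005,.1],178)
im=vision.grab_frame('wrist');cv2.imwrite('pics/w7.png',im[:,:,::-1])
im=vision.grab_frame('scene');cv2.imwrite('pics/s7.png',cv2.resize(im[180:310,305:445,::-1],None,fx=4,fy=4))
"
```

```text
clock: 7.45
eef_pos: [0.6202, 0.1005, 0.0991]
eef_rot: [0.016, 1.0, -0.0, -0.0]
contact_force: [0.9, -0.3, 0.3]
gripper_width: 0.0855
clock: 7.95
eef_pos: [0.6213, 0.1004, 0.1909]
eef_rot: [0.016, 1.0, -0.0, 0.002]
contact_force: [0.4, -0.7, 0.4]
gripper_width: 0.0852
t 7.95 pos [0.6213 0.1004 0.1909] ang 178.14 z [ 0.003 -0.    -1.   ] F [ 0.4 -0.7  0.4] w 0.0852
dp [0.011 0.001 0.909] twist [-0.     0.006  0.005]
```

View pics/s7.png

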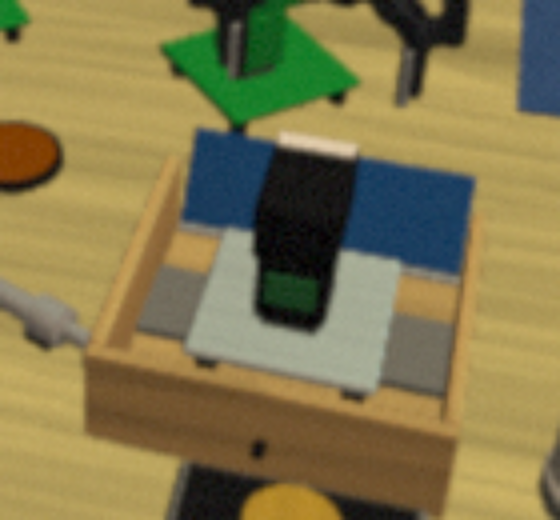

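View pics/w7.png

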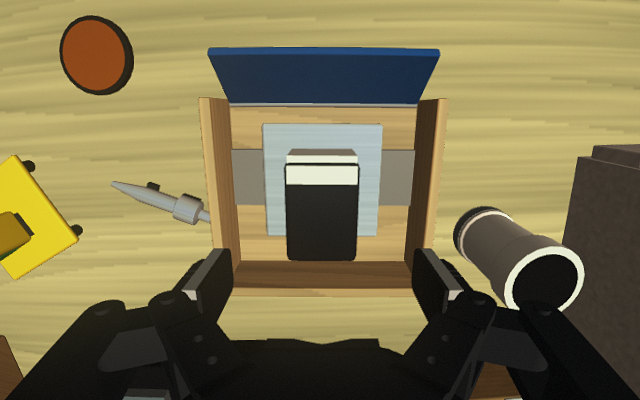

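Run:
```python
import cv2
from h import *
np.set_printoptions(precision=3,suppress=True)
C=cam("top")
print(px2w(C,[(282,225),(307,244),(281,271),(257,248)],.026))
print("head",px2w(C,[(283,238),(293,248),(272,266),(263,258)],.126))
print("flap edge",px2w(C,[(225,200),(286,201)],.066))
a=vision.grab_frame("top")[180:290,200:420,::-1]
cv2.imwrite("pics/t8.png",cv2.resize(a,None,fx=3.6,fy=5,interpolation=cv2.INTER_CUBIC))
```

```text
[[ 0.425  0.027  0.026]
 [ 0.364 -0.05   0.026]
 [ 0.281  0.032  0.026]
 [ 0.354  0.107  0.026]]
head [[ 0.388  0.014  0.126]
 [ 0.359 -0.014  0.126]
 [ 0.309  0.047  0.126]
 [ 0.332  0.073  0.126]]
flap edge [[0.505 0.197 0.066]
 [0.498 0.01  0.066]]
```

View pics/t8.png

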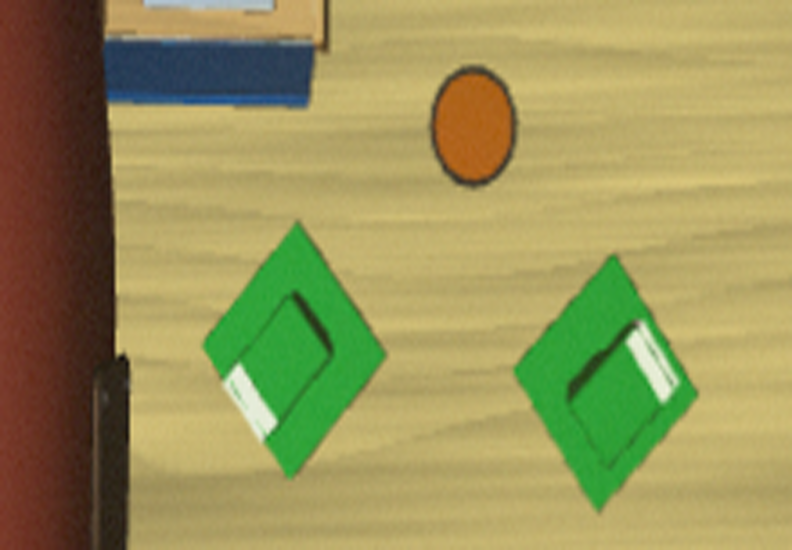

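```bash
python3 -m pendant '[{"dp":[0.3,0.0,0],"twist":[0,0,0],"gripper":1},{"dp":[0.6,0.0,0],"twist":[0,0,0],"gripper":1},{"dp":[0.9,0.0,0],"twist":[0,0,0],"gripper":0},{"dp":[1,0.0,0],"twist":[0,0,0],"gripper":-0.5},{"dp":[1,0.0,0],"twist":[0,0,0],"gripper":-1}]'
python3 -m pendant '[{"dp":[0.3,0.0,0],"twist":[0,-0.2,0],"gripper":-1},{"dp":[0.6,0.0,0],"twist":[0,-0.4,0],"gripper":-1},{"dp":[0.72,0.0,0],"twist":[0,-0.6,0],"gripper":-1},{"dp":[0.72,0.0,0],"twist":[0,-0.67,0],"gripper":-1},{"dp":[0.72,0.0,0],"twist":[0,-0.67,0],"gripper":-1}]'
python3 -c "
from h import *
import cv2
step([.455,.1,.055],178)
im=vision.grab_frame('wrist');cv2.imwrite('pics/w9.png',im[:,:,::-1])
im=vision.grab_frame('scene');cv2.imwrite('pics/s9.png',cv2.resize(im[160:310,295:455,::-1],None,fx=4,fy=4))
M=R.from_quat(r.observe()['eef_rot']).as_matrix(); print(M.T@(np.array([.458,.1,.06])-r.observe()['eef_pos'])*10, M)
"
```

```text
clock: 8.6
eef_pos: [0.5193, 0.1039, 0.1885]
eef_rot: [0.016, 1.0, -0.0, -0.0]
contact_force: [0.1, -0.2, 0.1]
gripper_width: 0.0437
clock: 9.1
eef_pos: [0.4515, 0.1072, 0.1895]
eef_rot: [0.016, 0.985, -0.004, 0.173]
contact_force: [-26.2, -26.0, 35.3]
gripper_width: -0.0001
t 9.1 pos [0.4515 0.1072 0.1895] ang 178.18 z [ 0.341 -0.012 -0.94 ] F [-26.2 -26.   35.3] w -0.0001
dp [ 0.424 -0.069  1.277] twist [-0.002  0.665  0.005]
[ 0.34013197 -0.0687233   1.20765961] [[-9.42199925e-01  3.26458555e-02  3.33456967e-01]
 [ 3.05232217e-02  9.99466697e-01 -1.16041006e-02]
 [-3.33657959e-01 -7.55201757e-04 -9.42693904e-01]]
```

View pics/s9.png

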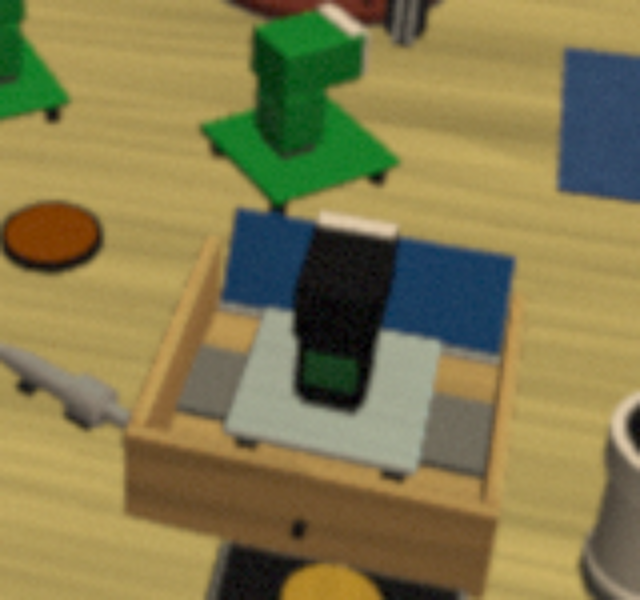

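View pics/w9.png

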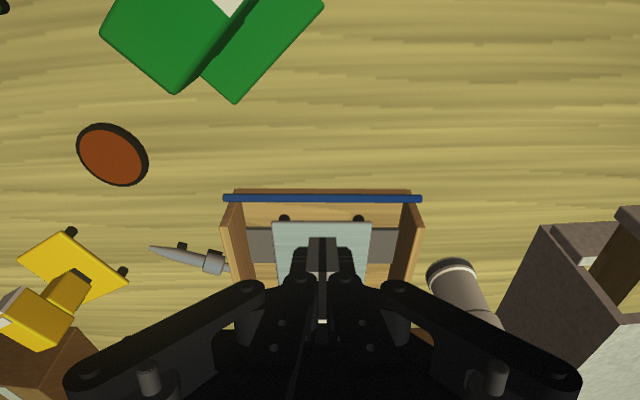

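```bash
python3 -c "
from h import *
import cv2
im=vision.grab_frame('scene')[:,:,::-1].copy();C=cam('scene');o=r.observe()
p=w2px(C,[o['eef_pos']])[0];print(p,o['contact_force'],o['wrist_torque'],o['joint_positions'],o['joint_efforts'])
cv2.circle(im,(int(p[0]),int(p[1])),3,(0,0,255),1);cv2.imwrite('pics/s10.png',im)
"
```

```text
[394.82034997 169.21395509] [ 1.5222096  -0.44027896  0.62693223] [ 0.00802731  0.27618629 -0.01734763] [-0.0547745  -0.83795737 -0.77087621  1.29397005  0.00659741 -0.0208401 ] [ 2.67070765e-01 -1.50701916e+01  5.05870914e+01 -3.73455741e+00
  3.95117083e-02  3.75249161e-03]
```

View pics/s10.png

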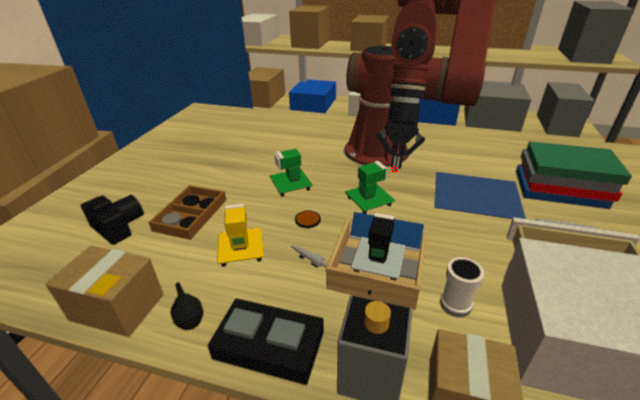

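```bash
python3 -c "
from h import *
step([.475,.175,.19],178)
"
```

```text
t 9.25 pos [0.4512 0.1071 0.188 ] ang 178.13 z [ 0.337 -0.012 -0.941] F [ 1.5 -0.4  0.6] w 0.0003
dp [-0.21   0.687  0.053] twist [-0.001  0.657  0.004]
```

```bash
python3 -m pendant '[{"dp":[-0.05,0.15,0.01],"twist":[0,0.15,0],"gripper":-1},{"dp":[-0.1,0.35,0.02],"twist":[0,0.33,0],"gripper":-1},{"dp":[-0.15,0.55,0.04],"twist":[0,0.5,0],"gripper":-1},{"dp":[-0.21,0.69,0.05],"twist":[0,0.66,0],"gripper":-1},{"dp":[-0.21,0.69,0.05],"twist":[0,0.66,0],"gripper":-1}]'
python3 -c "
from h import *
step([.465,.175,.05],178)
print(r.observe()['joint_positions'])
"
```

```text
clock: 9.75
eef_pos: [0.478, 0.1762, 0.191]
eef_rot: [0.016, 1.0, -0.001, -0.002]
contact_force: [-0.0, -0.1, 0.7]
gripper_width: -0.0002
t 9.75 pos [0.478  0.1762 0.191 ] ang 178.12 z [-0.004 -0.001 -1.   ] F [-0.  -0.1  0.7] w -0.0002
dp [ 0.124 -0.015  1.41 ] twist [-0.002 -0.007  0.004]
[ 9.63457556e-02 -1.73047565e-01 -2.47199855e-01  1.50025810e+00
 -6.18698922e-04  1.29211647e-01]
```

```bash
python3 -m pendant '[{"dp":[0.12,0,0.2],"twist":[0,0,0],"gripper":-1},{"dp":[0.12,0,0.5],"twist":[0,0,0],"gripper":-1},{"dp":[0.12,0,0.8],"twist":[0,0,0],"gripper":-1},{"dp":[0.12,0,0.95],"twist":[0,0,0],"gripper":-1},{"dp":[0.12,0,0.95],"twist":[0,0,0],"gripper":-1}]'
python3 -m pendant '[{"dp":[0,0,0.2],"twist":[0,0,0],"gripper":-1},{"dp":[0,0,0.4],"twist":[0,0,0],"gripper":-1},{"dp":[0,0,0.45],"twist":[0,0,0],"gripper":-1},{"dp":[0,0,0.45],"twist":[0,0,0],"gripper":-1}]'
python3 -c "
from h import *
import cv2
step([.465,.175,.05],178)
im=vision.grab_frame('wrist');cv2.imwrite('pics/w11.png',im[:,:,::-1])
im=vision.grab_frame('scene');cv2.imwrite('pics/s11.png',cv2.resize(im[160:310,295:455,::-1],None,fx=4,fy=4))
"
```

```text
clock: 10.25
eef_pos: [0.4633, 0.1754, 0.096]
eef_rot: [0.017, 1.0, -0.001, -0.0]
contact_force: [-0.5, -0.3, 0.1]
gripper_width: 0.0001
clock: 10.65
eef_pos: [0.4641, 0.1756, 0.053]
eef_rot: [0.017, 1.0, -0.0, 0.001]
contact_force: [0.1, -0.1, -0.0]
gripper_width: 0.0001
t 10.65 pos [0.4641 0.1756 0.053 ] ang 178.11 z [ 0.002 -0.001 -1.   ] F [ 0.1 -0.1 -0. ] w 0.0001
dp [-0.009 -0.005  0.031] twist [-0.002  0.004  0.004]
```

View pics/s11.png

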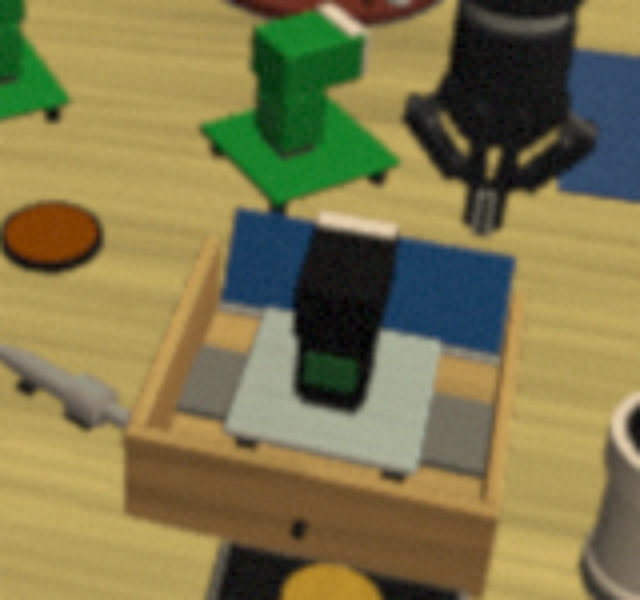

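View pics/w11.png

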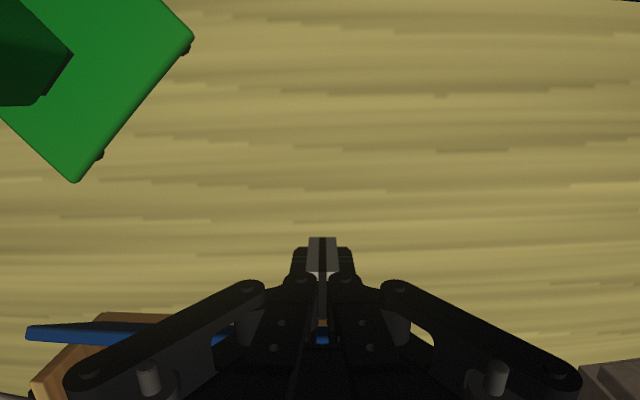

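```bash
python3 -m pendant '[{"dp":[-0.1,0,0],"twist":[0,0,0],"gripper":-1},{"dp":[-0.2,0,0],"twist":[0,0,0],"gripper":-1},{"dp":[-0.25,0,0],"twist":[0,0,0],"gripper":-1},{"dp":[-0.3,0,0],"twist":[0,0,0],"gripper":-1},{"dp":[-0.35,0,0],"twist":[0,0,0],"gripper":-1},{"dp":[-0.4,0,0],"twist":[0,0,0],"gripper":-1}]'
python3 -m pendant '[{"dp":[-0.05,0,0],"twist":[0,0,0],"gripper":-1},{"dp":[-0.1,0,0],"twist":[0,0,0],"gripper":-1},{"dp":[-0.13,0,0],"twist":[0,0,0],"gripper":-1},{"dp":[-0.16,0,0],"twist":[0,0,0],"gripper":-1}]'
python3 -c "
from h import *
import cv2
step([.53,.175,.05],178)
im=vision.grab_frame('scene');cv2.imwrite('pics/s12.png',cv2.resize(im[160:310,295:455,::-1],None,fx=4,fy=4))
"
```

```text
clock: 11.35
eef_pos: [0.5034, 0.1743, 0.0519]
eef_rot: [0.016, 1.0, -0.0, 0.0]
contact_force: [-3.5, -0.3, 1.0]
gripper_width: -0.0001
clock: 11.75
eef_pos: [0.5198, 0.1737, 0.0522]
eef_rot: [0.016, 1.0, -0.0, 0.001]
contact_force: [-1.6, -0.0, 1.1]
gripper_width: 0.0
t 11.75 pos [0.5198 0.1737 0.0522] ang 178.12 z [ 0.002 -0.001 -1.   ] F [-1.6 -0.   1.1] w 0.0
dp [-0.102  0.016  0.022] twist [-0.002  0.003  0.004]
```

View pics/s12.png

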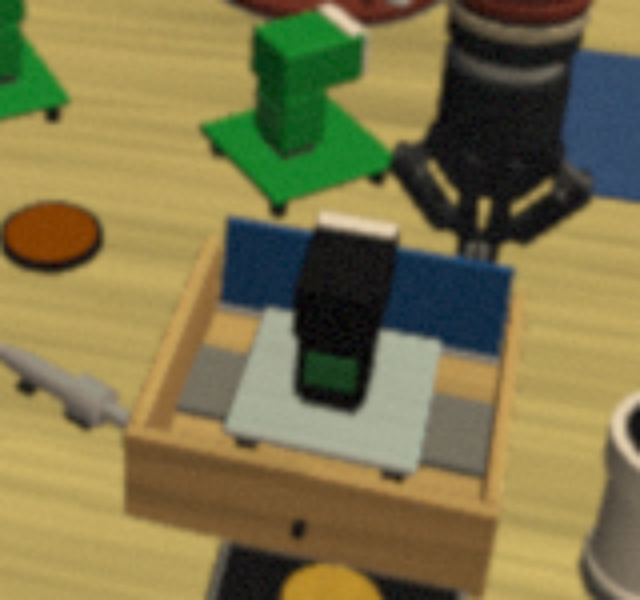

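Flap is rising and the stand has not moved. Continuing to the hard stop in small steps.

```bash
python3 -m pendant '[{"dp":[-0.03,0,0],"twist":[0,0,0],"gripper":-1},{"dp":[-0.06,0,0],"twist":[0,0,0],"gripper":-1},{"dp":[-0.09,0,0],"twist":[0,0,0],"gripper":-1},{"dp":[-0.09,0,0],"twist":[0,0,0],"gripper":-1}]'
python3 -m pendant '[{"dp":[-0.02,0,0],"twist":[0,0,0],"gripper":-1},{"dp":[-0.03,0,0],"twist":[0,0,0],"gripper":-1},{"dp":[-0.03,0,0],"twist":[0,0,0],"gripper":-1}]'
```

```text
clock: 12.2
eef_pos: [0.5289, 0.1734, 0.0522]
eef_rot: [0.016, 1.0, -0.0, 0.001]
contact_force: [-0.7, 0.4, -1.0]
gripper_width: -0.0002
clock: 12.5
eef_pos: [0.5316, 0.1733, 0.0522]
eef_rot: [0.016, 1.0, -0.0, 0.001]
contact_force: [-0.4, 0.3, -0.6]
gripper_width: -0.0002
```

```bash
python3 -m pendant '[{"dp":[-0.015,0,0],"twist":[0,0,0],"gripper":-1},{"dp":[-0.02,0,0],"twist":[0,0,0],"gripper":-1}]'
python3 -m pendant '[{"dp":[-0.015,0,0],"twist":[0,0,0],"gripper":-1},{"dp":[-0.02,0,0],"twist":[0,0,0],"gripper":-1}]'
```

```text
clock: 12.7
eef_pos: [0.5324, 0.1733, 0.052]
eef_rot: [0.016, 1.0, -0.001, -0.0]
contact_force: [-7.3, -0.8, 4.5]
gripper_width: -0.0
clock: 12.9
eef_pos: [0.5325, 0.1734, 0.0515]
eef_rot: [0.016, 1.0, -0.001, -0.002]
contact_force: [-16.4, -0.3, 8.0]
gripper_width: 0.0
```

```bash
python3 -m pendant '[{"dp":[0,0,0],"twist":[0,0,0],"gripper":-1},{"dp":[0,0,0],"twist":[0,0,0],"gripper":-1},{"dp":[0,0,0],"twist":[0,0,0],"gripper":-1}]'
python3 -m pendant '[{"dp":[0.1,0,0],"twist":[0,0,0],"gripper":-1},{"dp":[0.3,0,0],"twist":[0,0,0],"gripper":-1},{"dp":[0.6,0,0],"twist":[0,0,0],"gripper":-1},{"dp":[0.6,0,0],"twist":[0,0,0],"gripper":-1}]'
python3 -m pendant '[{"dp":[0,0,-0.3],"twist":[0,0,0],"gripper":-1},{"dp":[0,0,-0.7],"twist":[0,0,0],"gripper":-1},{"dp":[0,0,-1],"twist":[0,0,0],"gripper":-1},{"dp":[0,0,-1],"twist":[0,0,0],"gripper":-1}]'
python3 -m pendant '[{"dp":[0,1,-0.3],"twist":[0,0,0],"gripper":-1},{"dp":[0,1,-0.3],"twist":[0,0,0],"gripper":-1},{"dp":[0,1,-0.3],"twist":[0,0,0],"gripper":-1},{"dp":[0,1,-0.3],"twist":[0,0,0],"gripper":-1}]'
python3 -c "
from h import *
import cv2
step([.53,.175,.05],178)
im=vision.grab_frame('scene');cv2.imwrite('pics/s13.png',cv2.resize(im[180:310,305:445,::-1],None,fx=4.4,fy=4.4))
im=vision.grab_frame('top');cv2.imwrite('pics/t13.png',cv2.resize(im[115:215,205:310,::-1],None,fx=6,fy=6));cv2.imwrite('pics/t13f.png',im[:,:,::-1])
"
```

```text
clock: 13.2
eef_pos: [0.5325, 0.1733, 0.0514]
eef_rot: [0.016, 1.0, -0.001, -0.002]
contact_force: [-14.9, -1.6, 7.2]
gripper_width: -0.0001
clock: 13.6
eef_pos: [0.4724, 0.1755, 0.0514]
eef_rot: [0.016, 1.0, -0.001, -0.0]
contact_force: [-0.2, -0.5, -0.4]
gripper_width: -0.0002
clock: 14.0
eef_pos: [0.4785, 0.1755, 0.1572]
eef_rot: [0.016, 1.0, -0.0, 0.005]
contact_force: [1.2, -0.3, 0.1]
gripper_width: -0.0001
clock: 14.4
eef_pos: [0.4787, 0.2763, 0.1817]
eef_rot: [0.015, 1.0, -0.001, 0.001]
contact_force: [0.3, 0.2, 0.3]
gripper_width: 0.0001
t 14.4 pos [0.4787 0.2763 0.1817] ang 178.25 z [ 0.002 -0.001 -1.   ] F [0.3 0.2 0.3] w 0.0001
dp [-0.541 -0.995  1.319] twist [-0.002  0.004  0.008]
```

View pics/s13.png

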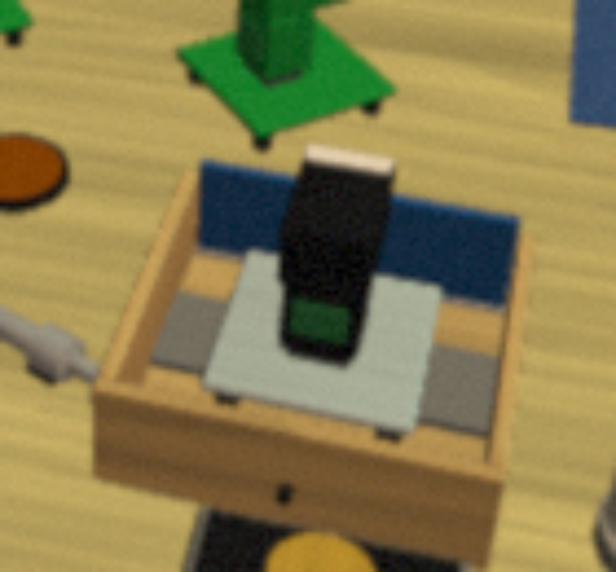

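View pics/t13f.png

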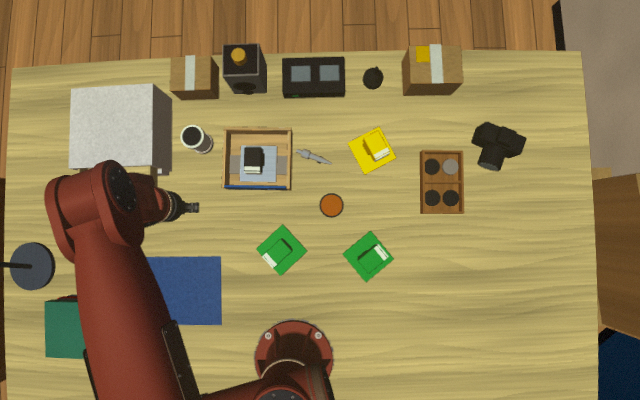

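```bash
python3 -c "
from h import *
import cv2
im=cv2.imread('pics/t13f.png')
sc=cv2.imread('pics/s13.png')
a=np.radians(-2);Rz=np.array([[np.cos(a),-np.sin(a),0],[np.sin(a),np.cos(a),0],[0,0,1]]);o=np.array([.6205,.1005,0])
def P(q): return np.array(q)@Rz.T+o
s=58e-3
for name,cam_,off,k in (('s',cam('scene'),(305,180),4.4),('t',cam('top'),(205,115),6)):
    img=cv2.imread('pics/s13.png' if name=='s' else 'pics/t13.png')
    def dr(q,c):
        p=(w2px(cam_,P(q))-off+.5)*k
        cv2.polylines(img,[p.round().astype(int).reshape(-1,1,2)],True,c,1)
    dr([(-s,-s,.038),(s,-s,.038),(s,s,.038),(-s,s,.038)],(0,0,255))
    dr([(-.08,-.094,.082),(-.072,-.094,.082),(-.072,.094,.082),(-.08,.094,.082)],(0,255,255))
    dr([(.1,-.095,.07),(.1,.095,.07),(-.08,.095,.07),(-.08,-.095,.07)],(0,255,0))
    dr([(-.036,-.025,.138),(.036,-.025,.138),(.036,.025,.138),(-.036,.025,.138)],(255,0,255))
    cv2.imwrite('pics/ov_%s.png'%name,img)
"
```

```text
(no output)
```

View pics/ov_s.png

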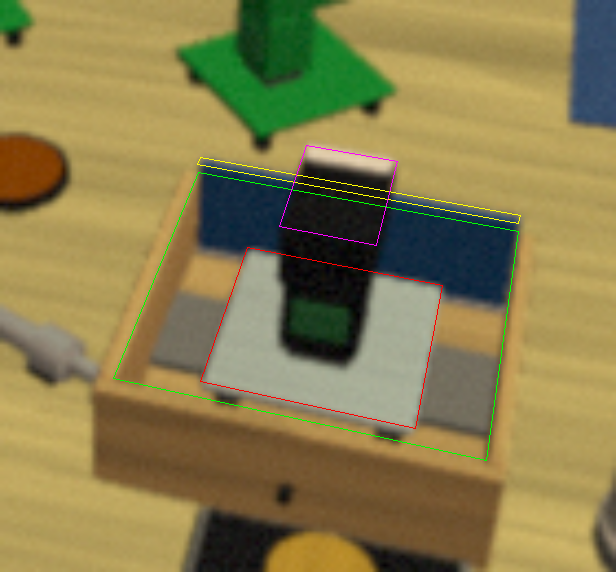

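View pics/ov_t.png

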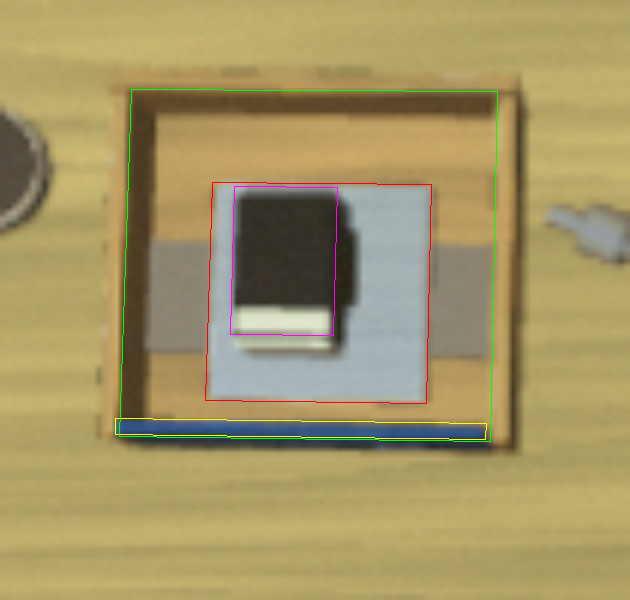

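```bash
python3 -c "
from cell import workorder
print(workorder.finish_job())"
```

```text
the job is handed in; nothing more can be done
None
```

I turned the flash square to the bay and pushed the blue flap shut, then handed the job in at about 14.5 s. The hand-in gives no verdict, so what follows is from my own checks.

**What I did:**
- I gripped the head from above and took the weight, raising it about 1 mm.
- I turned it about 32° clockwise and lowered it about 7 mm until the feet took the load. The force went from -5 N to +5 N at the height expected with the feet on the floor.
- After releasing it, I pushed the flap up with the closed fingers, to one side of the flash. It stopped moving under about 15 N, which I took as the hard stop. I then backed the arm clear of everything.

**Last checks:**
- Camera overlays of the expected seated stand and shut flap match the pictures to within about 2–3 mm. The window faces the flap.
- In the last top picture the bystanders and the green and yellow look-alikes look unmoved.
- I judged that the stand is level and all four feet are down from the pictures and the contact height; I did not measure either directly.

**What disagreed:**
- My two estimates of the bay's position (top camera and wrist camera) differed by about 2 mm, so I used the mean.
- A first try at pushing with a tilted tool put joint 2 at about -0.838, close to its -0.84 limit. There was also a brief force reading of about 50 N in free air. I went back to a vertical tool and moved the push to one side.

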